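Let a wash ball out of the lever hopper and ease its flap shut

ROBOT

A 6-joint arm with a two-finger parallel gripper is mounted at the origin on the work surface. World frame = base frame: x ahead of the robot, y to its left, z up, the work surface at z = 0. Lengths are in m, angles in rad, forces in N, time in s.
With the tool pointing down it reaches from about 0.35 to 0.775 m from the base axis. Payload 5.5 kg.
Tool frame: the origin (TCP) lies on the mounting face of the last link; the fingertips stand 173 mm ahead of it and the grasp point (between the pads) lies 155 mm ahead of it; z points along the fingers, y is the direction in which the jaws open and shut (so a half turn about z gives the same grasp; the last joint's range is limited). The gripper opens to 85 mm and grips with 20 to 120 N. Pads are 22 mm wide; open, the fingers measure 114 mm over their backs; the gripper's body (76 mm by 85 mm) begins 54 mm behind the grasp point. The pads swing forward as they close: fully open they stand 13 mm farther back than shut.
Start: joints at [-1.478, 0.313, 0.046, 1.304, 0, 1.431], TCP at [0.133, -0.56, 0.405] pointing down, gripper open.
Joint ranges: [-2.76, 2.76], [-0.86, 1.69], [-1.03, 1.26], [-2.2, 2.34], [-1.47, 1.5], [-3.14, 3.14]. Speed limits (rad/s): [2.57, 2.57, 3.14, 3.14, 3.14, 3.14].

INTERFACE

Orientations are given as a unit quaternion [w, x, y, z].
In Python, from station import r gives the robot as it stands. The module is installed in compiled form; this text tells all that it offers.
- The arm moves only by the tool servo_tool, never from a script. Its argument "motion" is a list of rows, each a list of 3 entries, a list of its own where there are three numbers: the shift along the tool's x, y, z in cm, then the turn about the tool's z in rad, then the opening in per cent of the stroke, from 0 (shut) to 100 (fully open). A call has 1 to 20 rows; each row shifts and turns the commanded pose from where the row before left it, along the tool's axes as they then stand; what a row does not reach is not made up. A row lasts 1/10 s, in which the tool goes at most 50 mm and 8.59 degrees, less where a joint would pass 70% of its speed; a pose out of reach is approached as far as the arm can. A call with a gripper value outside its range is refused whole. The fingers move at their own pace and stop on an object; "grip_force" is the grip in N (left out, the last holds). Time passes only in rows, so rows that do not move let the fingers close. It gives the time, the measured TCP pose, the force and the opening at its end, in the units of the state.
- r.get_state(): the state, without advancing time (a new reading comes with each control period).
- r.capture(name): name is "scene" or "top"; returns (picture, depth): 400x640x3 uint8, red, green, blue; 400x640 float32, m along the optical axis (not along the pixel's ray), 0 where there is no reading.
- r.camera_params(name): a dict with "mtx" (3x3 intrinsics, pixels), "cam_to_world" (4x4, takes a point from camera to world coordinates). Camera axes: x right, y up, looking along -z (the intrinsics and any distortion apply to the point x, -y, -z); pixel columns grow to the right and rows downward; lengths in m; the calibration is good to about 2 mm. A picture is of the moment at which its call begins. camera_params takes no time and is no camera call.
- r.hand_in(): hands the job in, once; it reports no verdict.
The state is a dict: "time": time; "q": joint angles; "joint_vel": joint speeds; "joint_efforts": joint torques, N m; "tool_pos": TCP position; "orientation": TCP orientation; "ft_force": force on the tool from outside, world axes, zero at the start; "ft_torque": the same for the moment, N m; "gripper_width": finger opening in m.
Only numpy, scipy, OpenCV 4.12 (cv2) and the standard library are available. Lean on these libraries where they do the work, as an engineer would, in place of code of your own. Each camera call takes 0.05 s, during which the arm holds its last target. There are 200 camera calls.

TASK

With the fingertips, press the wash-ball hopper's lever all the way down so that the linked flap lifts fully, and keep it down until the grey ball has rolled out into the catch tray. Then let the lever come back up slowly under the fingertips, so that the flap eases shut and never drops or slams, and move clear. Work the flap only through the lever, do not touch the ball, and leave everything else on the table where it is.

Things in the scene. Friction and masses are not known exactly. Their poses are not given: they have to be found in the camera images.
- hopper: White plastic wash-ball hopper fixed to the table. Origin on the table under it; -x is its front (towards the robot at yaw 0), z up. Chute box: x -55 to 120 mm, y +-53, 149 high, open on top behind the flap. A grey gear case on its -y side (x -20 to 60, y -80 to -54, up to z 170) links lever and flap; the lever comes out of it and reaches forward beside the tray.
- tray_floor (a point): Centre of the catch tray's floor, 6 mm above the table; the tray is part of the hopper, in front of the chute: x -220 to -55 mm, y +-70 mm in the hopper's frame, walls 4 mm thick and 50 mm high.
- lever_pad (a point): Centre of the top face of the lever's black rubber pad, 40 x 40 x 8 mm, on the end of a 10 mm steel bar; moves with the lever. At rest x -124, y -150, z 134 mm in the hopper's frame, its front edge higher (slope 0.25 rad). Pressed, it goes down 64 mm and a few mm to -x, then slopes 0.15 rad the other way. 60 mm or more free around it above z 60 mm.
- lever (a joint): Lever angle, rad: 0 at rest (pad up), 0.4 fully pressed (stop). It turns about a level axis along the hopper's y at x 30, z 90 mm, 160 mm from the pad. Pressing takes about 3 to 6 N on the pad; a spring and the flap's weight bring it back up.
- flap (a joint): Angle of the flap (the hopper's lid), rad: 0 shut, 1.1 fully open; always 2.75 times the lever angle. If the lever is let go, the flap falls shut at 3 to 8 rad/s, a slam; eased down in two or three seconds it closes gently (it must never close faster than 2 rad/s).
- flap_edge (a point): Middle of the free (front, lower) edge of the aluminium flap, 108 x 112 x 4 mm, over the sloping mouth of the chute. It is hinged along its upper edge (at x 12, y 0, z 149 mm in the hopper's frame, axis along the hopper's y). Shut, it slopes 0.9 rad down to the front; open, 0.2 rad above level, its front edge then 106 mm ahead of the hinge and 170 mm high.
- wash_ball_center (a point): Centre of the grey plastic wash ball, 60 mm in diameter, 50 g, loose. At first it rests behind the flap at x 10 to 40, z about 100 mm in the hopper's frame, partly seen from above through the chute's open top. When the flap opens fully it rolls out by itself and drops into the tray, where its centre is 36 mm above the table.
- wash_ball: The same ball as a body; its origin is a point on its skin and turns with it.
- mug: Bystander: red ceramic mug, 80 mm wide, 90 mm high, handle to its +y; origin at the centre of its underside. Stands left of the tray.
- scrub_brush: Bystander: wooden scrubbing brush 130 (x) x 50 x 38 mm, origin centre of the underside. To the right of the chute, partly under the lever bar, behind the pad.
- squeegee: Bystander: short grey squeegee, handle 22 mm thick along x (x -90 to 30 mm), blade head 20 x 120 x 22 mm at x 35 mm; origin on its underside. Lies to the right.
- soap: Bystander: cream bar of soap 85 x 50 x 28 mm, origin centre of the underside.
- dustpan: Bystander: yellow plastic dustpan, pan 200 x 220 x 45 mm, handle 100 mm more to its +x; origin underside of the pan's centre. Lies at the left.
- bottle: Bystander: white plastic bottle, 68 mm wide, 170 mm high, origin centre of the underside. At the right.
Mind the look-alikes: they are no part of the job. Of the things shaped like the wash_ball, the grey one is meant.

How it is judged:
By the outcome, as a careful person would: the job done as asked, in the order asked, and still so for the second after the job is handed in, with the robot touching nothing.
It also fails if it takes over 40 s, if anything falls off the work surface, if the arm or the gripper's body presses on something with over 40 N, if the wrist force passes 120 N, or if a joint passes its speed limit or range.

## Working session

There is one attempt and no reset: what is moved stays moved. The work goes in short steps, Python scripts to look and compute and a tool call to move; the robot and the scene stay as the last step left them, time stands still between calls to the robot, and variables do not carry over. Pictures are saved under pics/ and viewed, about 8 in all and at most 12, crops included, and the job is handed in when it is done.

Besides the shell and the picture viewer there is one more tool, called after "Request:" by a JSON object that holds its "name" and its "arguments", one argument or row to a line. servo_tool: Moves the arm, as the interface text tells. Its arguments: {"type":"object","properties":{"motion":{"type":"array","items":{"type":"array"}},"grip_force":{"type":"number"}},"required":["motion"]}

```bash
mkdir -p pics; cat > h.py <<'E'
from station import r
import numpy as np, cv2
def cap(n):
    p,d=r.capture(n); c=r.camera_params(n); return p,d,c
def pts(d,c):
    K=c["mtx"];M=np.array(c["cam_to_world"])
    v,u=np.mgrid[:d.shape[0],:d.shape[1]]
    P=np.stack([(u-K[0][2])/K[0][0]*d,-(v-K[1][2])/K[1][1]*d,-d],-1)
    return P@M[:3,:3].T+M[:3,3]
def save(p,n): cv2.imwrite("pics/"+n,cv2.cvtColor(p,cv2.COLOR_RGB2BGR))
E
python3 - <<'E'
from h import *
for n in("scene","top"):
    p,d,c=cap(n);save(p,n+"0.png");np.save(n+"0.npy",pts(d,c));print(c)
print(r.get_state())
E
```

```text
{'mtx': array([[427.18757328,   0.        , 322.14891005],
       [  0.        , 427.18757328, 200.0316599 ],
       [  0.        ,   0.        ,   1.        ]]), 'cam_to_world': array([[-0.80087564, -0.45221019,  0.39256102,  1.02740795],
       [ 0.59879535, -0.6118728 ,  0.51677443,  0.67117689],
       [ 0.00650675,  0.64893576,  0.76081538,  1.0523486 ],
       [ 0.        ,  0.        ,  0.        ,  1.        ]])}
{'mtx': array([[415.19897482,   0.        , 324.00107248],
       [  0.        , 415.19897482, 201.78938649],
       [  0.        ,   0.        ,   1.        ]]), 'cam_to_world': array([[-0.0167417 ,  0.99728695, -0.07168296,  0.46546968],
       [-0.99968971, -0.01801829, -0.01719932,  0.03978025],
       [-0.01844426,  0.07137277,  0.99727917,  1.29641653],
       [ 0.        ,  0.        ,  0.        ,  1.        ]])}
{'time': 0.1, 'q': array([-1.47757748e+00,  3.13913878e-01,  4.51003342e-02,  1.30360138e+00,
        2.76278627e-05,  1.43123775e+00]), 'joint_vel': array([ 6.63889308e-04, -2.38506306e-03,  2.39247285e-03, -4.78747736e-05,
       -1.12016783e-03,  2.63011973e-04]), 'joint_efforts': array([ 2.41399379e-03, -4.81726885e+01,  2.99242598e+01,  1.28439622e-02,
       -1.78183109e-04, -4.24933390e-06]), 'tool_pos': array([ 0.13264248, -0.5593135 ,  0.40390748]), 'orientation': array([-8.08762034e-04,  9.93234152e-01,  1.16126069e-01,  3.25598954e-05]), 'ft_force': array([0.53608672, 0.40558153, 0.0725269 ]), 'ft_torque': array([-0.02158953,  0.01997858, -0.00896083]), 'gripper_width': 0.08505631854134248}
```

View pics/top0.png

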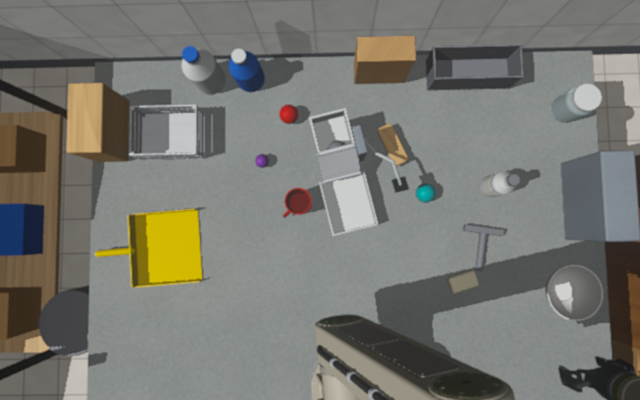

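View pics/scene0.png

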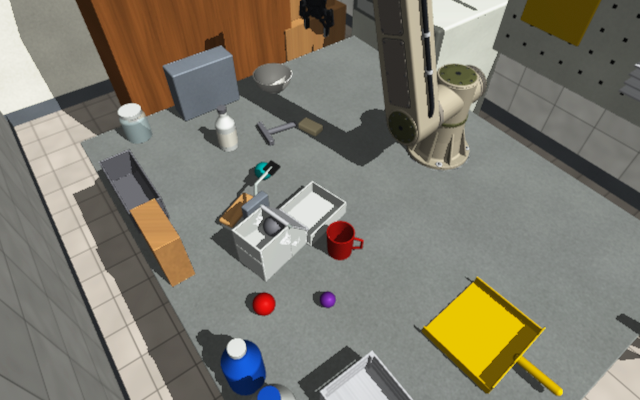

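The top view shows the pad at about (400,184), the tray at (350,205), the chute at (332,130), and a teal look-alike ball at (426,193). The scene view shows the grey ball in the chute at (272,226) and the pad at (270,168). Next I measure them.

```bash
python3 - <<'E'
from h import *
P=np.load("top0.npy");im=cv2.imread("pics/top0.png").astype(int)
np.set_printoptions(precision=4,suppress=True)
g=im.max(2)
m=np.zeros(g.shape,bool);m[170:200,385:418]=1
m&=(g<60)&(P[...,2]>.09)
q=P[m];print("pad",len(q),np.median(q,0),q.mean(0),q.min(0),q.max(0))
def box(m):
    q=P[m]; rr=cv2.minAreaRect((q[:,:2]*1000).astype(np.float32)); print(rr,np.array(cv2.boxPoints(rr)).round(),np.median(q[:,2])); 
box(m)
# tray rim z 45-55, chute rim z 140-155
R=np.zeros(g.shape,bool);R[100:240,305:385]=1
for lo,hi in((.043,.057),(.14,.156)):
    mm=(R&(P[...,2]>lo)&(P[...,2]<hi)).astype(np.uint8)
    n,l,s,c=cv2.connectedComponentsWithStats(mm);k=1+s[1:,4].argmax();print(lo,s[k]);box(l==k)
t=(im[...,0]>110)&(im[...,1]>110)&(im[...,2]<70);t[:,:410]=0;t[:,445:]=0;t[:170]=0;t[215:]=0
q=P[t];print("teal",q.mean(0),q.min(0),q.max(0))
# scene pad
P=np.load("scene0.npy");im=cv2.imread("pics/scene0.png").astype(int);g=im.max(2)
m=np.zeros(g.shape,bool);m[155:185,255:290]=1;m&=(g<60)&(P[...,2]>.09)
q=P[m];print("pad scene",len(q),np.median(q,0),q.min(0),q.max(0));box(m)
E
```

```text
pad 98 [ 0.5918 -0.1563  0.1334] [ 0.5932 -0.1547  0.1332] [ 0.5778 -0.1734  0.1232] [ 0.6128 -0.136   0.1411]
((595.0747680664062, -154.0009765625), (31.646718978881836, 33.2559700012207), 13.479296684265137) [[ 576. -142.]
 [ 584. -174.]
 [ 614. -166.]
 [ 607. -134.]] 0.13339753075869598
0.043 [344 171  34  62 123]
((541.5933837890625, -68.79704284667969), (86.50115966796875, 193.72821044921875), 71.5730209350586) [[ 436.  -79.]
 [ 620. -140.]
 [ 647.  -58.]
 [ 463.    3.]] 0.04914537818341436
0.14 [310 108  48  49 442]
((740.2144775390625, 34.26470184326172), (125.37826538085938, 114.15399932861328), 12.682804107666016) [[667.  76.]
 [692. -35.]
 [814.  -8.]
 [789. 104.]] 0.1491727552953166
teal [ 0.5742 -0.2375  0.0623] [ 0.4655 -0.2626  0.0255] [0.5972 0.0398 1.2964]
pad scene 113 [ 0.596  -0.1489  0.1311] [ 0.578  -0.1744  0.123 ] [ 0.6196 -0.1303  0.1377]
((598.3544921875, -151.69554138183594), (38.22499084472656, 41.4368782043457), 8.894847869873047) [[ 576. -134.]
 [ 583. -175.]
 [ 620. -169.]
 [ 614. -128.]] 0.1311233572039585
```

Measured: hopper yaw ≈0.22 rad, pad ≈(0.597, -0.152, 0.133). This agrees with the chute rim, and the tool is already aligned with the hopper. The TCP needs about +54.6 cm along tool x and -29 cm along tool y. I close the fingers on the way and stay high.

Request:
{"name": "servo_tool", "arguments": {
  "motion": [
    [[1, -0.5, 0], 0, 0],
    [[2, -1, 0], 0, 0],
    [[3, -1.6, 0], 0, 0],
    [[3, -1.6, 0], 0, 0],
    [[3, -1.6, 0], 0, 0],
    [[3, -1.6, 0], 0, 0],
    [[3, -1.6, 0], 0, 0],
    [[3, -1.6, 0], 0, 0],
    [[3, -1.6, 0], 0, 0],
    [[3, -1.6, 0], 0, 0],
    [[3, -1.6, 0], 0, 0],
    [[3, -1.6, 0], 0, 0],
    [[3, -1.6, 0], 0, 0],
    [[3, -1.6, 0], 0, 0],
    [[3, -1.6, 0], 0, 0],
    [[3, -1.6, 0], 0, 0],
    [[3, -1.6, 0], 0, 0],
    [[3, -1.6, 0], 0, 0],
    [[2.6, -1.1, 0], 0, 0],
    [[1, -0.4, 0], 0, 0]
  ]
}}

```text
time: 2.1
tool_pos: [0.5993, -0.1527, 0.4042]
orientation: [-0.0, 0.993, 0.118, -0.0]
ft_force: [-0.3, 0.0, -0.7]
gripper_width: -0.0002
```

Request:
{"name": "servo_tool", "arguments": {
  "motion": [
    [[0, 0, 1], 0, 0],
    [[0, 0, 1.5], 0, 0],
    [[0, 0, 1.5], 0, 0],
    [[0, 0, 1.5], 0, 0],
    [[0, 0, 1], 0, 0],
    [[0, 0, 0.5], 0, 0],
    [[0, 0, 0], 0, 0]
  ]
}}

```text
time: 2.8
tool_pos: [0.5973, -0.1556, 0.3339]
orientation: [-0.0, 0.993, 0.116, -0.001]
ft_force: [-0.5, -0.8, -0.3]
gripper_width: 0.0004
```

```bash
python3 - <<'E'
from h import *
a,d,c=cap("scene");b,e,f=cap("top")
cr=lambda p,u,v:cv2.resize(p[v:v+100,u:u+130],None,fx=4,fy=4,interpolation=cv2.INTER_CUBIC)
save(np.vstack([cr(a,205,110)[:300],cr(b,330,130)[:300]]),"near.png")
s=r.get_state();print(s["tool_pos"],s["ft_force"])
E
```

```text
[ 0.59787501 -0.15560682  0.33521599] [ 0.25566626 -0.6796446   0.48060176]
```

View pics/near.png

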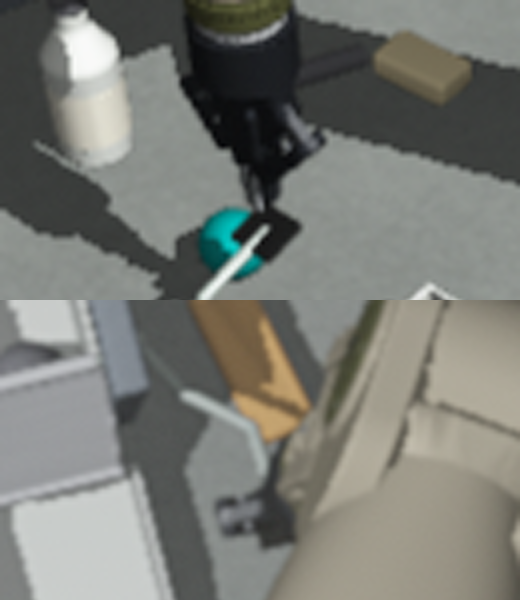

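The fingertips are just above the pad (scene crop about (262,210), pad (267,235)). The teal ball and the brush are clear of the gripper. I start pressing, following the pad's small -x drift.

Request:
{"name": "servo_tool", "arguments": {
  "motion": [
    [[0, 0, 0.5], 0, 0],
    [[0, 0, 0.5], 0, 0],
    [[0, 0, 0.5], 0, 0],
    [[0, 0, 0.4], 0, 0],
    [[0, 0, 0.3], 0, 0],
    [[0, 0, 0.3], 0, 0],
    [[0, 0, 0.4], 0, 0],
    [[0, 0, 0.4], 0, 0],
    [[0, 0, 0.4], 0, 0],
    [[-0.05, 0, 0.4], 0, 0],
    [[-0.05, 0, 0.4], 0, 0],
    [[-0.05, 0, 0.4], 0, 0],
    [[-0.05, 0, 0.4], 0, 0],
    [[0, 0, 0], 0, 0]
  ]
}}

```text
time: 4.3
tool_pos: [0.5957, -0.1559, 0.281]
orientation: [0.0, 0.993, 0.116, -0.0]
ft_force: [-0.8, -1.1, 2.7]
gripper_width: -0.0
```

Request:
{"name": "servo_tool", "arguments": {
  "motion": [
    [[-0.05, 0, 0.4], 0, 0],
    [[-0.05, 0, 0.4], 0, 0],
    [[0, 0, 0.4], 0, 0],
    [[-0.05, 0, 0.4], 0, 0],
    [[0, 0, 0.4], 0, 0],
    [[-0.05, 0, 0.4], 0, 0],
    [[0, 0, 0.4], 0, 0],
    [[0, 0, 0.3], 0, 0],
    [[0, 0, 0.3], 0, 0],
    [[0, 0, 0.2], 0, 0],
    [[0, 0, 0], 0, 0]
  ]
}}

```text
time: 5.4
tool_pos: [0.595, -0.1561, 0.2463]
orientation: [0.0, 0.993, 0.116, 0.002]
ft_force: [-0.8, -0.0, 6.1]
gripper_width: -0.0001
```

Request:
{"name": "servo_tool", "arguments": {
  "motion": [
    [[0, 0, 0.2], 0, 0],
    [[0, 0, 0.2], 0, 0],
    [[0, 0, 0], 0, 0],
    [[0, 0, 0], 0, 0]
  ]
}}

```text
time: 5.8
tool_pos: [0.5951, -0.156, 0.2442]
orientation: [0.0, 0.993, 0.116, 0.002]
ft_force: [-2.7, 2.2, 14.7]
gripper_width: -0.0
```

```bash
python3 - <<'E'
from h import *
a,d,c=cap("scene");b,e,f=cap("top")
cr=lambda p,u,v:cv2.resize(p[v:v+75,u:u+130],None,fx=4,fy=4,interpolation=cv2.INTER_CUBIC)
save(np.vstack([cr(a,225,165),cr(b,300,130)]),"press.png")
s=r.get_state();print(s["tool_pos"],s["ft_force"])
E
```

```text
[ 0.59511024 -0.15600472  0.24424166] [-2.70906792  1.44047212 13.82493444]
```

View pics/press.png

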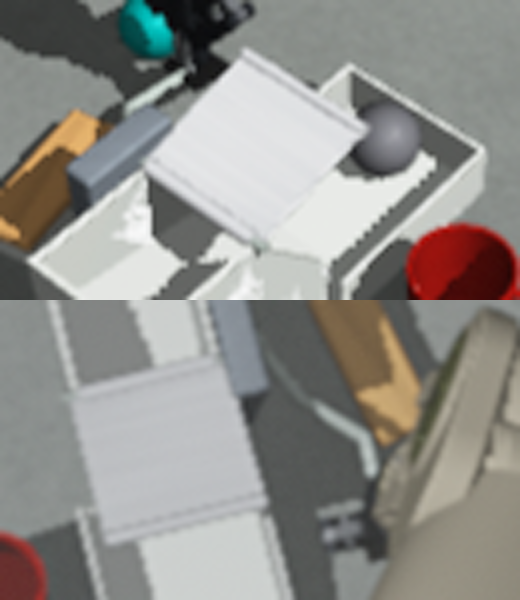

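The flap is fully open, the lever is on its stop (force jumped to 14 N), and the grey ball is in the tray at scene crop (385,135). I hold for a second so the ball settles, then check where it is.

Request:
{"name": "servo_tool", "arguments": {
  "motion": [
    [[0, 0, 0], 0, 0],
    [[0, 0, 0], 0, 0],
    [[0, 0, 0], 0, 0],
    [[0, 0, 0], 0, 0],
    [[0, 0, 0], 0, 0],
    [[0, 0, 0], 0, 0],
    [[0, 0, 0], 0, 0],
    [[0, 0, 0], 0, 0],
    [[0, 0, 0], 0, 0],
    [[0, 0, 0], 0, 0],
    [[0, 0, 0], 0, 0],
    [[0, 0, 0], 0, 0]
  ]
}}

```text
time: 7.1
tool_pos: [0.5951, -0.156, 0.2442]
orientation: [0.0, 0.993, 0.116, 0.002]
ft_force: [-3.5, 2.4, 14.7]
gripper_width: -0.0
```

```bash
python3 - <<'E'
from h import *
a,d,c=cap("scene");b,e,f=cap("top")
cr=lambda p,u,v:cv2.resize(p[v:v+75,u:u+130],None,fx=4,fy=4,interpolation=cv2.INTER_CUBIC)
save(np.vstack([cr(a,225,165),cr(b,300,165)]),"press2.png")
s=r.get_state();print(s["tool_pos"],s["ft_force"])
E
```

```text
[ 0.5950951  -0.15602138  0.24425304] [-3.2984598   2.24409561 14.58215072]
```

View pics/press2.png

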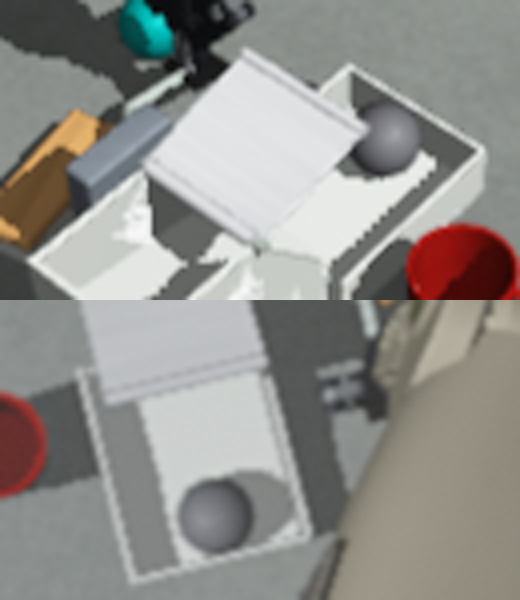

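The ball rests in the front of the tray (top crop (215,515)), clear of the flap. Now I ease the lever up at about 17 mm/s.

Request:
{"name": "servo_tool", "arguments": {
  "motion": [
    [[0, 0, -0.1], 0, 0],
    [[0, 0, -0.15], 0, 0],
    [[0, 0, -0.2], 0, 0],
    [[0, 0, -0.2], 0, 0],
    [[0, 0, -0.2], 0, 0],
    [[0, 0, -0.2], 0, 0],
    [[0.05, 0, -0.2], 0, 0],
    [[0, 0, -0.2], 0, 0],
    [[0.05, 0, -0.2], 0, 0],
    [[0, 0, -0.2], 0, 0],
    [[0.05, 0, -0.2], 0, 0],
    [[0, 0, -0.2], 0, 0],
    [[0.05, 0, -0.2], 0, 0],
    [[0, 0, -0.2], 0, 0],
    [[0.05, 0, -0.2], 0, 0],
    [[0, 0, -0.2], 0, 0],
    [[0.05, 0, -0.2], 0, 0],
    [[0, 0, -0.2], 0, 0],
    [[0.05, 0, -0.2], 0, 0],
    [[0, 0, -0.2], 0, 0]
  ]
}}

```text
time: 9.2
tool_pos: [0.5973, -0.1555, 0.2804]
orientation: [0.0, 0.993, 0.116, -0.0]
ft_force: [-2.8, -0.9, 4.5]
gripper_width: 0.0002
```

Request:
{"name": "servo_tool", "arguments": {
  "motion": [
    [[0.05, 0, -0.2], 0, 0],
    [[0, 0, -0.2], 0, 0],
    [[0.05, 0, -0.2], 0, 0],
    [[0, 0, -0.2], 0, 0],
    [[0, 0, -0.15], 0, 0],
    [[0, 0, -0.15], 0, 0],
    [[0, 0, -0.15], 0, 0],
    [[0, 0, -0.15], 0, 0],
    [[0, 0, -0.15], 0, 0],
    [[0, 0, -0.15], 0, 0],
    [[0, 0, -0.15], 0, 0],
    [[0, 0, -0.15], 0, 0],
    [[0, 0, -0.15], 0, 0],
    [[0, 0, -0.15], 0, 0],
    [[0, 0, -0.1], 0, 0],
    [[0, 0, -0.1], 0, 0],
    [[0, 0, -0.1], 0, 0],
    [[0, 0, -0.1], 0, 0],
    [[0, 0, -0.1], 0, 0],
    [[0, 0, -0.1], 0, 0]
  ]
}}

```text
time: 11.2
tool_pos: [0.5982, -0.1552, 0.309]
orientation: [-0.0, 0.993, 0.116, -0.001]
ft_force: [-0.1, 0.3, 0.3]
gripper_width: -0.0001
```

The force is about zero at the rest height. I rise slowly a little more, then move clear.

Request:
{"name": "servo_tool", "arguments": {
  "motion": [
    [[0, 0, -0.1], 0, 0],
    [[0, 0, -0.1], 0, 0],
    [[0, 0, -0.1], 0, 0],
    [[0, 0, -0.1], 0, 0],
    [[0, 0, -0.15], 0, 0],
    [[0, 0, -0.2], 0, 0],
    [[0, 0, -0.2], 0, 0],
    [[0, 0, -0.2], 0, 0],
    [[0, 0, -0.5], 0, 0],
    [[0, 0, -1], 0, 0],
    [[0, 0, -1.5], 0, 0],
    [[0, 0, -1.5], 0, 0],
    [[0, 0, -1.5], 0, 0],
    [[0, 0, -1], 0, 0],
    [[-2, 1, -0.5], 0, 0],
    [[-3, 1.6, 0], 0, 0],
    [[-3, 1.6, 0], 0, 0],
    [[-3, 1.6, 0], 0, 0],
    [[-3, 1.6, 0], 0, 0],
    [[-2, 1, 0], 0, 0]
  ]
}}

```text
time: 13.2
tool_pos: [0.4606, -0.2749, 0.3963]
orientation: [0.0, 0.993, 0.115, -0.0]
ft_force: [-0.1, -0.1, -0.1]
gripper_width: -0.0001
```

Request:
{"name": "servo_tool", "arguments": {
  "motion": [
    [[-2, 1, 0], 0, 0],
    [[-2, 1, 0], 0, 0],
    [[-1, 0.5, 0], 0, 0],
    [[0, 0, 0], 0, 0],
    [[0, 0, 0], 0, 0]
  ]
}}

```text
time: 13.7
tool_pos: [0.4195, -0.3095, 0.3959]
orientation: [0.0, 0.993, 0.116, 0.0]
ft_force: [-0.1, 0.3, -0.2]
gripper_width: -0.0
```

```bash
python3 - <<'E'
from h import *
a,d,c=cap("scene");b,e,f=cap("top")
cr=lambda p,u,v:cv2.resize(p[v:v+75,u:u+130],None,fx=4,fy=4,interpolation=cv2.INTER_CUBIC)
save(np.vstack([cr(a,225,165),cr(b,300,165)]),"end.png");save(b,"top1.png")
P=pts(e,f);g=b.max(2)
m=np.zeros(g.shape,bool);m[170:200,385:418]=1;m&=(g<60)&(P[...,2]>.09)&(P[...,2]<.16)
print("pad",m.sum(),np.median(P[m],0))
s=r.get_state();print(s["time"],s["tool_pos"],s["ft_force"])
o=cv2.imread("pics/top0.png")[...,::-1];df=np.abs(o.astype(int)-b).max(2)>40
df[230:,:]=0
n,l,st,ce=cv2.connectedComponentsWithStats(df.astype(np.uint8));print(st[1:][st[1:,4]>6])
E
```

```text
pad 101 [ 0.59204647 -0.1568003   0.13355405]
13.8 [ 0.4198456  -0.30919445  0.39574743] [ 0.22783553  0.33312651 -1.06866685]
[[ 336  140   14    7   62]
 [ 503  181  136   49 3739]
 [ 344  208   29   21  469]]
```

View pics/end.png

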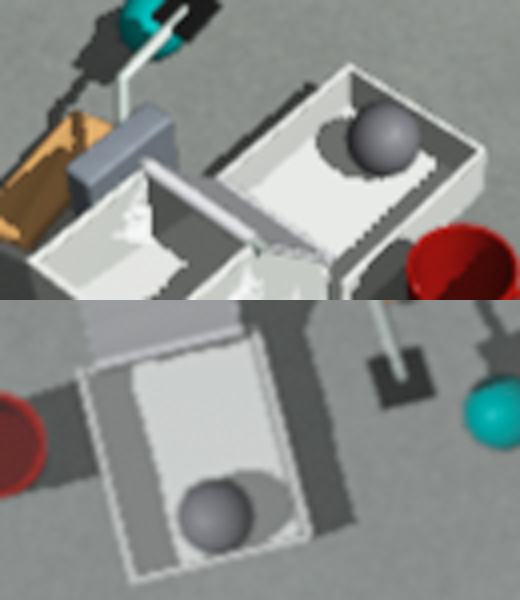

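The flap is shut, the pad is back at rest (z 0.1336, as before), and the ball is in the tray. The only differences in the compared upper part of the top view are the ball leaving the chute, the ball arriving in the tray, and a large patch at the right, most likely the arm's moved shadow.

```bash
python3 -c "
from station import r
print(r.hand_in())"
```

```text
the job is handed in; nothing more can be done
None
```

I pressed the lever to its stop with the closed fingertips and held it until the grey ball rolled out and settled in the tray. Then I eased the lever back up over about 4 s, moved clear, and handed the job in at about 14 s.

**Press:** the force rose from 6 N to about 15 N at the stop, and the pictures showed the flap fully lifted.

**Release:** the force had fallen to about 0 N by the time the fingertips were back at the pad's rest height. At that speed the flap closed at about 0.4 rad/s at most; I worked this out from the commanded motion and did not measure it.

**Last checks:**
- **Lever and flap:** the pad is back at its starting height (0.1336 m against 0.1334 m) and the flap looks shut.
- **Ball:** it lies in the front of the tray.
- **Robot:** it is clear of everything.
- **Other things on the table:** I compared the start and end top views only above picture row 230, where most of the objects are. The soap and the lower part of the dustpan, squeegee and tray fall outside that. Apart from the ball, one large patch at the right differed, next to the bottle. I took it for the arm's moved shadow and did not look at it separately.

No check failed.

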